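# Put the round pastry cutter set back in its tin

### The job

Put the round pastry cutter set away: stand the three plain round cutters, nested one inside another, on the floor of the tin's shallow base, and set the cover with the black knob down over them so that it sits flat inside the base's rim. The two wavy-edged cutters belong to another set: leave them standing where they are.

Things in the scene. Friction and masses are not known exactly. Their poses are not given: they have to be found in the camera images.
- small_cutter_center (a point): Centre, half-way up, of the small plain round cutter: an open steel tube with a smooth circular outline, outside diameter 24 mm, 40 mm high, wall 1.5 mm, open at both ends, 24 to 39 g. Its z axis is the tube's axis; it stands upright and loose on the table at the start. Grip it across its outside, in the upper half.
- middle_cutter_center (a point): Centre, half-way up, of the middle plain round cutter: the same with outside diameter 46 mm, inside 43 mm, 40 mm high, 40 to 65 g. It passes down over the small cutter with about 9 mm to spare all round. Grip it across its outside, in the upper half: there is no room for fingers between two nested cutters, so the smaller one has to be standing in the tin before the next larger one is lowered over it.
- large_cutter_center (a point): Centre, half-way up, of the large plain round cutter: the same with outside diameter 68 mm, inside 65 mm, 40 mm high, 56 to 91 g. It passes down over the middle cutter with about 9 mm to spare all round. Grip it across its outside (68 mm), in the upper half.
- flower_cutter_center (a point): Centre, half-way up, of the smaller look-alike, a steel cutter of the same make and height (40 mm) but with a wavy outline of six petals, 36 to 50 mm across: not part of the set. Stands loose on the table and must stay there.
- fluted_cutter_center (a point): Centre, half-way up, of the larger look-alike, a steel cutter 40 mm high with a wavy outline of nine flutes, 59 to 69 mm across: not part of the set. Stands loose on the table and must stay there. (Clutter among all these things is at most 45 mm high; equipment along the back and sides, such as the label box with raised lid at the right front, is taller: cross it at 0.3 m.)
- cover_knob (a point): Middle of the black knob on the tin's deep steel cover, on the cover's axis. The cover is an upside-down round can, 90 mm outside and 86 mm inside diameter, 50 mm high without the knob, 46 mm deep inside, open below; 0.13 to 0.21 kg. The knob is 22 mm across; this point lies 65 mm above the cover's lower rim, the knob's top 73.5 mm, its widest part (where to grip) 59 to 70 mm above the rim. z is the cover's axis, up. It stands loose on the table, rim down, at the start.
- tin_floor (a point): Centre of the inner floor of the tin's base, a shallow round steel dish fixed to the table; z up. The floor lies 2.5 mm above the table and is flat to 53 mm from the centre; the low rim slopes outward to 61 mm from the centre and is 10 mm high above the table. The cover, lowered on the base's centre, stands on this floor inside the rim, with about 8 mm to spare all round, and over the large cutter with 9 mm to spare.

How it is judged:
By the outcome, as a careful person would: the job done as asked, in the order asked, and still so for the second after the job is handed in, with the robot touching nothing.
It also fails if it takes over 99 s, if anything falls off the work surface, if the arm or the gripper's body presses on something with over 40 N, if the wrist force passes 120 N, or if a joint passes its speed limit or range.

### The arm

A 6-joint arm with a two-finger parallel gripper is mounted at the origin on a cart in front of the work surface, level with it; the furniture and walls round the work are solid. World frame = base frame: x ahead of the robot, y to its left, z up, the work surface at z = 0. Lengths are in m, angles in rad, forces in N, time in s.
With the tool pointing down it reaches from about 0.375 to 0.75 m from the base axis. Payload 9 kg.
Tool frame: the origin (TCP) lies on the centre line of the jaws, within the pads' length; the fingertips stand 19 mm ahead of it and the grasp point (between the pads) is the TCP; z points along the fingers, y is the line along which they close (so a half turn about z gives the same grasp; the last joint's range is limited). The gripper opens to 85 mm and grips with 20 to 120 N. Pads are 22 mm wide; open, the fingers measure 114 mm over their backs; the gripper's body (76 mm by 85 mm) begins 54 mm behind the grasp point. The pads swing forward as they close: fully open they stand 13 mm farther back than shut.
Start: joints at [-1.391, 0.104, 0.097, 1.564, 0, 1.353], TCP at [0.232, -0.553, 0.25] pointing down, gripper open.
Joint ranges: [-2.99, 2.99], [-0.84, 1.86], [-1.1, 1.16], [-1.84, 2.11], [-1.51, 1.56], [-3.14, 3.14]. Speed limits (rad/s): [2.22, 2.22, 2.57, 3.14, 3.14, 3.14].

### API

Orientations are given as a 3x3 rotation matrix whose columns are the frame's x, y, z axes.
In Python, from cell import observe, get_image, camera_params, close_job gives the robot as it stands.
- The arm moves only by the tool move_arm, never from a script. Its argument "moves" is a list of rows, each a list of 2 entries, a list of its own where there are three numbers: the shift along the tool's x, y, z scaled (see below), then the turn, a rotation vector about the tool's x, y, z scaled (see below). In form: [[[tx, ty, tz], [rx, ry, rz]], ...]. A call has exactly 5 rows; each row is the pose to reach, as a shift and turn from the pose commanded when the call began, along the tool's axes at that moment, turning the shorter way round; what a row does not reach only later rows make up. The controller multiplies each number of a shift by 25 cm and each number of a turn by pi rad. A row lasts 1/12 s, in which the tool goes at most 41.7 mm and 7.16 degrees, less where a joint would pass 70% of its speed; a pose out of reach is approached as far as the arm can. A call with a number of a shift or a turn outside -1 to 1 is refused whole. A call with a gripper value outside its range is refused whole. "claw" is the closure, from -1 (fully open) to 1 (shut), set as the call begins (left out, the last holds). The fingers move at their own pace and stop on an object; "newtons" is the grip in N (left out, the last holds). Time passes only in rows, so rows that repeat a pose let the fingers close, or fill a call up. It gives the time, the measured TCP pose, the force, the opening and the grip force at its end, in the units of the state.
- observe(): the state, without advancing time (a new reading comes with each control period).
- get_image(name): name is "scene" or "top" or "wrist"; returns the picture (384x512x3 uint8, blue, green, red); there is no depth.
- camera_params(name): a dict with "vertical_fov" (degrees; the focal length in pixels is half the picture's height over the tangent of half this angle, whatever the lens; pixels are square), "cx", "cy" (the principal point, pixels), "distortion" ([k1, k2, p1, p2, k3] as OpenCV has them; the pictures are not rectified), "view" (4x4, takes a point from world to camera coordinates); the wrist camera has in their place "hand_eye" (4x4, takes a point from camera to tool coordinates, whose origin is the TCP and whose axes are the flange's). Camera axes: x right, y up, looking along -z (the intrinsics and any distortion apply to the point x, -y, -z); pixel columns grow to the right and rows downward; lengths in m; the calibration is good to about 2 mm. A picture is of the moment at which its call begins: read the wrist's pose just before it. camera_params takes no time and is no camera call.
- close_job(): hands the job in; it is judged then, once.
The state is a dict: "clock": time; "joint_pos": joint angles; "joint_velocities": joint speeds; "joint_torque": joint torques, N m; "ee_pos": TCP position; "tool_rot": TCP orientation; "ft_force": force on the tool from outside, world axes, zero at the start; "torque": the same for the moment, N m; "opening": finger opening in m; "grasp_force": force on a finger pad.
Only numpy, scipy, OpenCV 4.12 (cv2) and the standard library are available. Lean on these libraries where they do the work, as an engineer would, in place of code of your own. Each camera call takes 0.05 s, during which the arm holds its last target. There are 200 camera calls.

## Working session

There is one attempt and no reset: what is moved stays moved. The work goes in short steps, Python scripts to look and compute and a tool call to move; the robot and the scene stay as the last step left them, time stands still between calls to the robot, and variables do not carry over. Pictures are saved under pics/ and viewed, at most 14 in all, crops included, and the job is handed in when it is done.

Besides the shell and the picture viewer there is one more tool, called after "Call:" by a JSON object that holds its "method" and its "body". move_arm: Moves the arm, as the interface text tells. Its arguments: {"type":"object","properties":{"moves":{"type":"array"},"claw":{"type":"number"},"newtons":{"type":"number"}},"required":["moves"]}

```bash
mkdir -p pics; ls
python3 - <<'E'
from cell import *
import cv2
for n in("top","scene"):
    cv2.imwrite(f"pics/{n}0.png",get_image(n)); print(n,camera_params(n))
print(camera_params("wrist"));o=observe();print(o)
E
```

```text
pics
top {'vertical_fov': 56.131125312645636, 'cx': 253.83090105331559, 'cy': 190.86949091905916, 'distortion': array([-0.08509345,  0.        ,  0.        ,  0.        ,  0.        ]), 'view': array([[ 0.00799804, -0.99994999, -0.00600326,  0.00238676],
       [ 0.98750041,  0.00695312,  0.157463  , -0.54708142],
       [-0.15741338, -0.00718762,  0.98750664, -0.903589  ],
       [ 0.        ,  0.        ,  0.        ,  1.        ]])}
scene {'vertical_fov': 44.242090333333444, 'cx': 252.10389096353106, 'cy': 192.1681319058383, 'distortion': array([-0.13502336,  0.        ,  0.        ,  0.        ,  0.        ]), 'view': array([[-7.86046606e-01, -6.18166655e-01,  8.49191745e-04,
         4.17181780e-01],
       [ 3.04116527e-01, -3.85510917e-01,  8.71145494e-01,
        -2.19276962e-01],
       [-5.38185723e-01,  6.85019211e-01,  4.91024244e-01,
        -9.92315566e-01],
       [ 0.00000000e+00,  0.00000000e+00,  0.00000000e+00,
         1.00000000e+00]])}
{'vertical_fov': 70.53414633199438, 'cx': 254.09857576686593, 'cy': 192.2381964371265, 'distortion': array([0.00941109, 0.      
[... 505 characters left out ...]
  1.39745377e-05,  1.35308512e+00]), 'joint_velocities': array([0.00121134, 0.00049999, 0.00175256, 0.00050706, 0.00027363,
       0.00129929]), 'joint_torque': array([ 7.03800295e-03, -5.58212042e+01,  5.04713988e+01,  1.32675338e-02,
       -3.17373806e-04, -1.21345920e-07]), 'ee_pos': array([ 0.23240392, -0.5528653 ,  0.24958694]), 'tool_rot': array([[ 9.21906297e-01,  3.87412878e-01, -2.02617787e-04],
       [ 3.87412834e-01, -9.21905569e-01,  1.19076856e-03],
       [ 2.74524609e-04, -1.17627377e-03, -9.99999271e-01]]), 'ft_force': array([ 0.21998553, -0.0958924 , -0.28208141]), 'torque': array([-0.0551385 , -0.03407287, -0.02627474]), 'grasp_force': 0.0, 'opening': 0.08552879129219992}
```

View pics/top0.png

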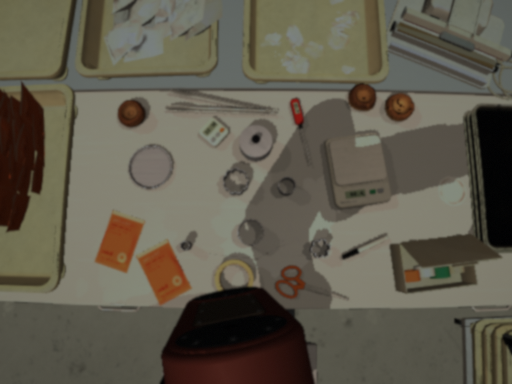

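View pics/scene0.png

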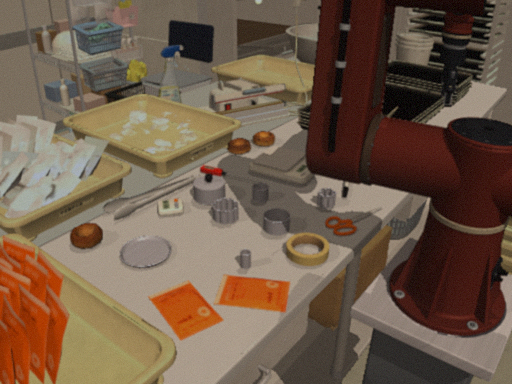

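Top view: dish at (151,166), cover (257,141), fluted (237,179), middle (285,186), large (250,232), small (189,241), flower (319,246). I'll enlarge to measure.

```bash
cat > h.py <<'E'
import numpy as np, cv2
from cell import *
def cam(n,o=None):
    p=camera_params(n); f=192/np.tan(np.radians(p["vertical_fov"]/2))
    K=np.array([[f,0,p["cx"]],[0,f,p["cy"]],[0,0,1]])
    if n=="wrist":
        T=np.eye(4);T[:3,:3]=o["tool_rot"];T[:3,3]=o["ee_pos"];V=np.linalg.inv(T@p["hand_eye"])
    else: V=p["view"]
    V=np.diag([1,-1,-1,1])@V
    return K,p["distortion"],V
def proj(P,c):
    K,d,V=c
    return cv2.projectPoints(np.asarray(P,float).reshape(-1,3),cv2.Rodrigues(V[:3,:3])[0],V[:3,3],K,d)[0][:,0]
def unproj(uv,z,c):
    K,d,V=c
    q=cv2.undistortPoints(np.array(uv,float).reshape(-1,1,2),K,d)[:,0]
    r=np.c_[q,np.ones(len(q))]@V[:3,:3]; C=-V[:3,:3].T@V[:3,3]
    return C+r*((z-C[2])/r[:,2:])
def circ(x,y,z,r):
    t=np.linspace(0,2*np.pi,73); return np.c_[x+r*np.cos(t),y+r*np.sin(t),0*t+z]
def draw(im,items,c,x0,y0,w,h,s):
    big=cv2.resize(im[y0:y0+h,x0:x0+w],None,fx=s,fy=s,interpolation=cv2.INTER_CUBIC)
    big=np.clip(big.astype(float)*1.4,0,255).astype(np.uint8)
    for (x,y,z,r),col in items:
        p=(proj(circ(x,y,z,r),c)-[x0,y0]+.5)*s-.5
        cv2.polylines(big,[np.round(p*16).astype(np.int32)],True,col,1,cv2.LINE_AA,4)
    return big
E
python3 - <<'E'
from h import *
im=cv2.imread("pics/top0.png");c=cam("top")
g=dict(tin=(151,166,.01),cover=(257,141,.05),fluted=(237,179,.02),mid=(285.5,185.5,.02),large=(250,232,.02),small=(189,241,.02),flower=(319,247,.02))
for k,(u,v,z) in g.items(): print(k,unproj([[u,v]],z,c).round(4))
cv2.imwrite("pics/t1.png",draw(im,[],c,120,120,220,160,3.6))
E
```

```text
tin [[0.6203 0.2931 0.01  ]]
cover [[ 0.6811 -0.0009  0.05  ]]
fluted [[0.583  0.0526 0.02  ]]
mid [[ 0.5661 -0.0788  0.02  ]]
large [[0.4403 0.0159 0.02  ]]
small [[0.415  0.1775 0.02  ]]
flower [[ 0.4019 -0.1666  0.02  ]]
```

View pics/t1.png

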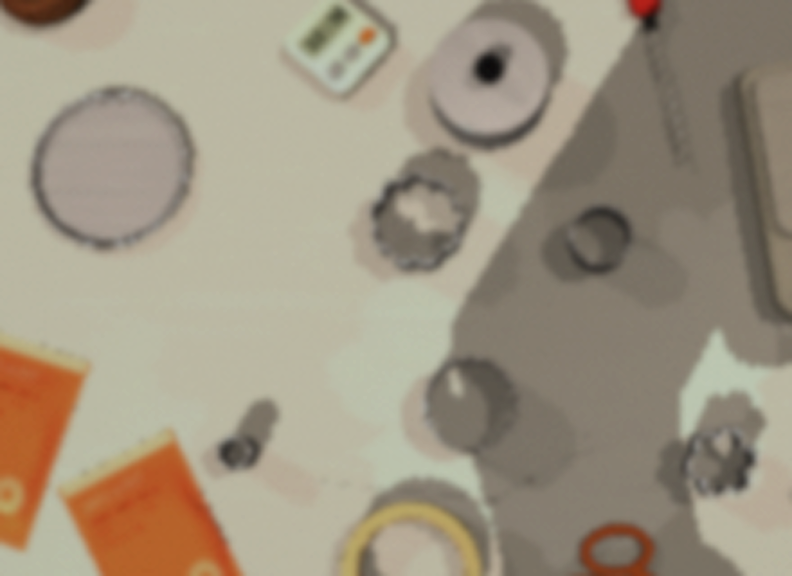

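Call:
{"method": "move_arm", "body": {"moves": [[[0,0,-0.16],[0,0,-0.038]],[[0,0,-0.2],[0,0,-0.076]],[[0.13,-0.09,-0.2],[0,0,-0.114]],[[0.26,-0.18,-0.2],[0,0,-0.152]],[[0.4,-0.27,-0.2],[0,0,-0.19]]], "claw": -1}}

```text
clock: 0.52
ee_pos: [0.2985, -0.4513, 0.2998]
tool_rot: [[0.541, 0.841, -0.0], [0.841, -0.541, 0.001], [0.0, -0.0, -1.0]]
ft_force: [0.7, -0.2, 0.1]
opening: 0.0853
grasp_force: 0.0
```

```bash
cat >> h.py <<'E'
def to(x,y,z,ang,o=None):
    "world target -> (scaled shift, scaled turn) from the present pose; ang = world heading of tool x, deg"
    from scipy.spatial.transform import Rotation as R
    o=o or observe(); A=o["tool_rot"]; a=np.radians(ang); c,s=np.cos(a),np.sin(a)
    B=np.array([[c,s,0],[s,-c,0],[0,0,-1.]])
    d=np.array([x,y,z])-o["ee_pos"]; r=R.from_matrix(A.T@B).as_rotvec()
    print("shift",(A.T@d/.25).round(3),"turn",(r/np.pi).round(4),"rows",max(np.linalg.norm(d)/.0417,np.degrees(np.linalg.norm(r))/7.16).round(1))
E
python3 - <<'E'
from h import *
o=observe();print(o["clock"],o["ee_pos"],o["joint_pos"])
to(.5,-.15,.3,126);to(.45,.1,.25,180)
im=cv2.imread("pics/top0.png");c=cam("top")
g=dict(tin=(113,167,.01,.061),cover=(489,80,.05,.045),mid=(598,240,.02,.023),large=(471,405,.02,.034),small=(239,450,.02,.012))
it=[]
for k,(u,v,z,r) in g.items():
    p=unproj([[(u+.5)/3.6-.5+120,(v+.5)/3.6-.5+120]],z,c)[0];print(k,p.round(4))
    zz=[.01] if k=="tin" else [0,.05] if k=="cover" else [0,.04]
    for q in zz: it.append(((p[0],p[1],q,r),(0,255,0) if q>.005 else (0,0,255)))
cv2.imwrite("pics/t2.png",draw(im,it,c,120,120,220,160,3.6))
E
```

```text
0.5167 [ 0.29850325 -0.45132828  0.29981272] [-1.22831598e+00 -5.75795415e-02  2.35643094e-02  1.65252552e+00
  1.76864808e-06  9.14514218e-01]
shift [ 1.45   0.025 -0.   ] turn [-1.000e-04 -2.000e-04 -3.821e-01] rows 9.6
shift [ 2.182 -0.684  0.2  ] turn [ 0.000e+00 -2.000e-04 -6.821e-01] rows 17.1
tin [0.6203 0.293  0.01  ]
cover [0.6787 0.0031 0.05  ]
mid [ 0.5639 -0.0794  0.02  ]
large [0.44   0.0147 0.02  ]
small [0.4053 0.1851 0.02  ]
```

View pics/t2.png

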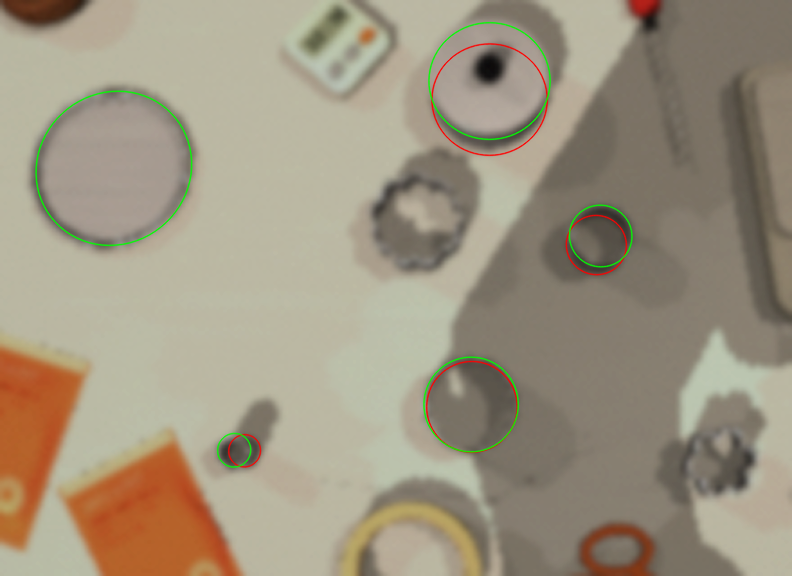

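Call:
{"method": "move_arm", "body": {"moves": [[[0.16,0,0],[0,0,-0.038]],[[0.32,0,0],[0,0,-0.076]],[[0.48,0,0],[0,0,-0.114]],[[0.64,0,0],[0,0,-0.152]],[[0.8,0,0],[0,0,-0.19]]]}}

```text
clock: 0.93
ee_pos: [0.408, -0.2826, 0.3001]
tool_rot: [[-0.026, 1.0, -0.0], [1.0, 0.026, 0.0], [0.0, -0.0, -1.0]]
ft_force: [0.8, -0.5, 0.7]
opening: 0.0853
grasp_force: 0.0
```

Run:
```python
from h import *
to(.45,.1,.2,180);to(.42,.15,.2,180)
```

```text
shift [1.525 0.209 0.4  ] turn [-0.000e+00 -1.000e-04 -4.916e-01] rows 12.4
shift [1.729 0.094 0.4  ] turn [-0.000e+00 -1.000e-04 -4.916e-01] rows 12.4
```

Call:
{"method": "move_arm", "body": {"moves": [[[0.15,0.02,0.03],[0,0,-0.038]],[[0.3,0.04,0.06],[0,0,-0.076]],[[0.45,0.06,0.09],[0,0,-0.114]],[[0.6,0.08,0.12],[0,0,-0.152]],[[0.75,0.1,0.15],[0,0,-0.19]]]}}

```text
clock: 1.35
ee_pos: [0.4282, -0.0947, 0.2622]
tool_rot: [[-0.584, 0.812, -0.0], [0.812, 0.584, 0.0], [0.0, -0.0, -1.0]]
ft_force: [1.1, -0.7, 0.5]
opening: 0.0857
grasp_force: 0.0
```

Run:
```python
from h import *
to(.44,.16,.2,180)
```

```text
shift [0.8   0.633 0.249] turn [-0.     -0.     -0.3016] rows 7.6
```

Call:
{"method": "move_arm", "body": {"moves": [[[0.104,0.082,0.03],[0,0,-0.038]],[[0.208,0.164,0.06],[0,0,-0.076]],[[0.312,0.246,0.1],[0,0,-0.114]],[[0.416,0.328,0.13],[0,0,-0.152]],[[0.52,0.41,0.16],[0,0,-0.19]]]}}

```text
clock: 1.77
ee_pos: [0.4363, 0.0705, 0.2221]
tool_rot: [[-0.939, 0.343, -0.0], [0.343, 0.939, -0.0], [0.0, -0.0, -1.0]]
ft_force: [-0.3, -0.4, -0.2]
opening: 0.0855
grasp_force: 0.0
```

Call:
{"method": "move_arm", "body": {"moves": [[[0.03,0.1,0.03],[0,0,-0.037]],[[0.06,0.2,0.06],[0,0,-0.074]],[[0.106,0.341,0.09],[0,0,-0.1116]],[[0.106,0.341,0.09],[0,0,-0.1116]],[[0.106,0.341,0.09],[0,0,-0.1116]]]}}

```text
clock: 2.18
ee_pos: [0.4408, 0.1595, 0.1994]
tool_rot: [[-1.0, 0.002, -0.002], [0.002, 1.0, -0.0], [0.002, -0.0, -1.0]]
ft_force: [-0.7, 0.0, 0.0]
opening: 0.0854
grasp_force: 0.0
```

```bash
cat >> h.py <<'E'
def look(items,fn,crop=(0,0,512,384),s=1.5):
    o=observe();im=get_image("wrist");c=cam("wrist",o);cv2.imwrite(fn.replace(".png","_raw.png"),im);np.save(fn+".npy",np.r_[o["ee_pos"],o["tool_rot"].ravel()])
    it=[]
    for x,y,r,h in items: it+=[((x,y,0,r),(0,0,255)),((x,y,h,r),(0,255,0))]
    cv2.imwrite(fn,draw(im,it,c,*crop,s)); print(o["clock"],o["ee_pos"].round(4),o["tool_rot"].round(3).tolist())
    return im,c
E
python3 - <<'E'
from h import *
look([(.405,.185,.012,.04),(.44,.0147,.034,.04),(.62,.293,.061,.01)],"pics/w1.png")
E
```

```text
2.1833 [0.4408 0.1595 0.1994] [[-1.0, 0.002, -0.002], [0.002, 1.0, -0.0], [0.002, -0.0, -1.0]]
```

View pics/w1.png

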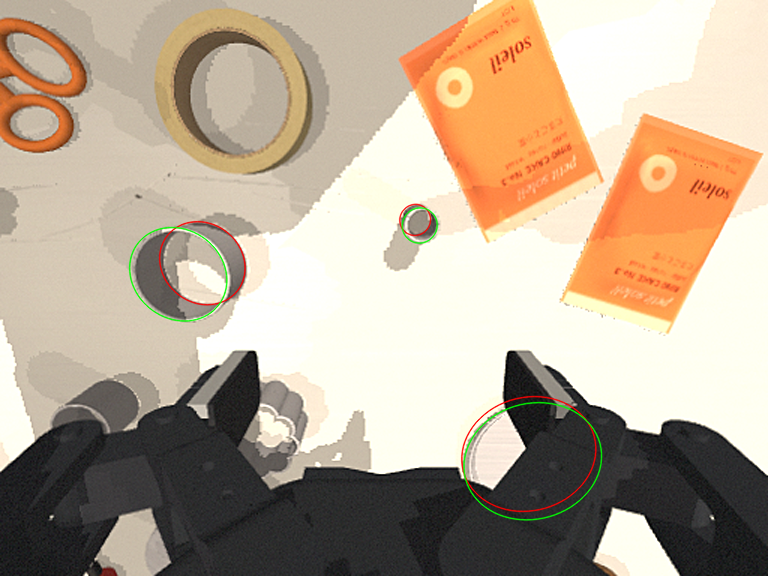

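Overlay agrees with the pictures: small cutter at (0.405,0.185), large and tin match within ~2 mm.

Call:
{"method": "move_arm", "body": {"moves": [[[0.143,0.102,0.13],[0,0,0]],[[0.143,0.102,0.27],[0,0,0]],[[0.143,0.102,0.41],[0,0,0]],[[0.143,0.102,0.55],[0,0,0]],[[0.143,0.102,0.674],[0,0,0]]]}}

```text
clock: 2.65
ee_pos: [0.4058, 0.1825, 0.03]
tool_rot: [[-1.0, 0.008, 0.0], [0.008, 1.0, -0.0], [-0.0, -0.0, -1.0]]
ft_force: [0.8, 0.2, -0.9]
opening: 0.0855
grasp_force: 0.0
```

Call:
{"method": "move_arm", "body": {"moves": [[[0,0,0],[0,0,0]],[[0,0,0],[0,0,0]],[[0,0,0],[0,0,0]],[[0,0,0],[0,0,0]],[[0,0,0],[0,0,0]]], "claw": 1, "newtons": 30}}

```text
clock: 3.07
ee_pos: [0.4078, 0.1837, 0.0341]
tool_rot: [[-1.0, 0.006, 0.003], [0.006, 1.0, 0.0], [-0.003, 0.0, -1.0]]
ft_force: [0.2, 0.1, -0.4]
opening: 0.0258
grasp_force: 0.2
```

Call:
{"method": "move_arm", "body": {"moves": [[[0,0,0],[0,0,0]],[[0,0,0],[0,0,0]],[[0,0,0],[0,0,0]],[[0,0,0],[0,0,0]],[[0,0,0],[0,0,0]]]}}

```text
clock: 3.48
ee_pos: [0.4079, 0.1837, 0.0341]
tool_rot: [[-1.0, 0.006, 0.004], [0.006, 1.0, -0.0], [-0.004, -0.0, -1.0]]
ft_force: [-1.1, -1.6, 6.7]
opening: 0.0231
grasp_force: 29.4
```

Call:
{"method": "move_arm", "body": {"moves": [[[0,0,-0.08],[0,0,0]],[[0,0,-0.2],[0,0,0]],[[0,0,-0.34],[0,0,0]],[[-0.12,0.06,-0.4],[0,0,0]],[[-0.26,0.13,-0.4],[0,0,0]]]}}

```text
clock: 3.9
ee_pos: [0.4748, 0.2166, 0.1393]
tool_rot: [[-1.0, 0.006, 0.011], [0.006, 1.0, 0.002], [-0.011, 0.002, -1.0]]
ft_force: [1.3, 0.1, 0.9]
opening: 0.0235
grasp_force: 29.8
```

Call:
{"method": "move_arm", "body": {"moves": [[[-0.14,0.08,0],[0,0,0]],[[-0.28,0.16,0],[0,0,0]],[[-0.42,0.22,0],[0,0,0]],[[-0.52,0.27,0],[0,0,0]],[[-0.57,0.3,0],[0,0,0]]]}}

```text
clock: 4.32
ee_pos: [0.6171, 0.2911, 0.1321]
tool_rot: [[-1.0, 0.006, 0.002], [0.006, 1.0, 0.0], [-0.002, 0.0, -1.0]]
ft_force: [1.4, -0.4, -0.2]
opening: 0.0233
grasp_force: 29.8
```

Call:
{"method": "move_arm", "body": {"moves": [[[0,0,0],[0,0,0]],[[0,0,0],[0,0,0]],[[0,0,0],[0,0,0]],[[0,0,0],[0,0,0]],[[0,0,0],[0,0,0]]]}}

```text
clock: 4.73
ee_pos: [0.6137, 0.2897, 0.1324]
tool_rot: [[-1.0, 0.006, 0.0], [0.006, 1.0, -0.0], [-0.0, 0.0, -1.0]]
ft_force: [0.1, -0.4, -0.1]
opening: 0.0232
grasp_force: 29.8
```

Run:
```python
from h import *
o=observe();p=o["ee_pos"]
b=p[2]-.034
im=get_image("wrist");c=cam("wrist",o);cv2.imwrite("pics/w2_raw.png",im)
cv2.imwrite("pics/w2.png",draw(im,[((.62,.293,.01,.061),(0,255,0)),((.62,.293,.0025,.053),(0,0,255)),((p[0],p[1],b,.012),(255,0,0)),((p[0],p[1],b+.04,.012),(255,0,255))],c,0,0,512,384,1.5))
print(p,o["tool_rot"].round(3));to(.62,.293,.0366,180)
```

```text
[0.61368327 0.28973759 0.13243769] [[-1.     0.006  0.   ]
 [ 0.006  1.    -0.   ]
 [-0.     0.    -1.   ]]
shift [-0.025  0.013  0.383] turn [-0.      0.0001 -0.0018] rows 2.3
```

View pics/w2.png

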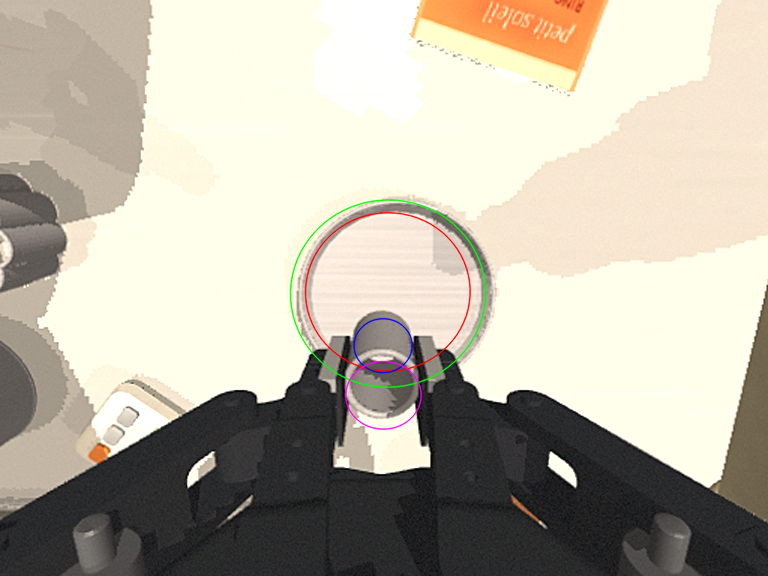

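Small cutter sits about 3.5 mm toward the robot in the jaws; the dish centre is at about (0.619,0.296).

Call:
{"method": "move_arm", "body": {"moves": [[[-0.035,0.025,0.06],[0,0,0]],[[-0.035,0.025,0.17],[0,0,0]],[[-0.035,0.025,0.28],[0,0,0]],[[-0.035,0.025,0.36],[0,0,0]],[[-0.035,0.025,0.36],[0,0,0]]]}}

```text
clock: 5.2
ee_pos: [0.6206, 0.2955, 0.0378]
tool_rot: [[-1.0, 0.006, -0.005], [0.006, 1.0, -0.001], [0.005, -0.001, -1.0]]
ft_force: [0.5, 1.0, -0.5]
opening: 0.0233
grasp_force: 30.3
```

Call:
{"method": "move_arm", "body": {"moves": [[[0,0,0],[0,0,0]],[[0,0,0],[0,0,0]],[[0,0,0],[0,0,0]],[[0,0,0],[0,0,0]],[[0,0,0],[0,0,0]]]}}

```text
clock: 5.62
ee_pos: [0.6236, 0.2963, 0.043]
tool_rot: [[-1.0, 0.006, 0.002], [0.006, 1.0, 0.0], [-0.002, 0.0, -1.0]]
ft_force: [-0.4, -0.5, -0.5]
opening: 0.0232
grasp_force: 30.4
```

Call:
{"method": "move_arm", "body": {"moves": [[[0,0,0.006],[0,0,0]],[[0,0,0.012],[0,0,0]],[[0,0,0.018],[0,0,0]],[[0,0,0.024],[0,0,0]],[[0,0,0.026],[0,0,0]]]}}

```text
clock: 6.03
ee_pos: [0.6231, 0.2962, 0.0361]
tool_rot: [[-1.0, 0.006, 0.0], [0.006, 1.0, -0.0], [-0.0, -0.0, -1.0]]
ft_force: [-3.7, -1.2, 10.5]
opening: 0.0235
grasp_force: 31.4
```

Call:
{"method": "move_arm", "body": {"moves": [[[0,0,0],[0,0,0]],[[0,0,0],[0,0,0]],[[0,0,0],[0,0,0]],[[0,0,0],[0,0,0]],[[0,0,0],[0,0,0]]]}}

```text
clock: 6.45
ee_pos: [0.623, 0.2962, 0.0361]
tool_rot: [[-1.0, 0.005, 0.0], [0.005, 1.0, -0.0], [-0.0, -0.0, -1.0]]
ft_force: [-2.7, -0.8, 7.1]
opening: 0.0232
grasp_force: 31.2
```

Call:
{"method": "move_arm", "body": {"moves": [[[0,0,0],[0,0,0]],[[0,0,0],[0,0,0]],[[0,0,0],[0,0,0]],[[0,0,0],[0,0,0]],[[0,0,0],[0,0,0]]], "claw": -1}}

```text
clock: 6.87
ee_pos: [0.6229, 0.2962, 0.035]
tool_rot: [[-1.0, 0.006, -0.0], [0.006, 1.0, -0.0], [0.0, -0.0, -1.0]]
ft_force: [0.0, -0.1, 0.5]
opening: 0.0819
grasp_force: 0.0
```

Call:
{"method": "move_arm", "body": {"moves": [[[0,0,-0.1],[0,0,0]],[[0,0,-0.25],[0,0,0]],[[0,0,-0.4],[0,0,0]],[[0.02,-0.1,-0.5],[0,0,0]],[[0.04,-0.25,-0.5],[0,0,0]]]}}

```text
clock: 7.28
ee_pos: [0.6152, 0.236, 0.1674]
tool_rot: [[-1.0, 0.002, 0.01], [0.002, 1.0, 0.002], [-0.01, 0.002, -1.0]]
ft_force: [1.0, -0.7, 0.9]
opening: 0.0857
grasp_force: 0.0
```

Call:
{"method": "move_arm", "body": {"moves": [[[0.03,-0.15,0],[0,0,0]],[[0.05,-0.3,0],[0,0,0]],[[0.08,-0.45,0],[0,0,0]],[[0.1,-0.6,0],[0,0,0]],[[0.12,-0.75,0],[0,0,0]]]}}

```text
clock: 7.7
ee_pos: [0.5809, 0.0449, 0.1603]
tool_rot: [[-1.0, 0.005, 0.0], [0.005, 1.0, -0.0], [-0.0, -0.0, -1.0]]
ft_force: [0.8, -0.8, 0.1]
opening: 0.0857
grasp_force: 0.0
```

Call:
{"method": "move_arm", "body": {"moves": [[[0.02,-0.13,0],[0,0,0]],[[0,-0.25,0],[0,0,0]],[[0,-0.34,0],[0,0,0]],[[0,-0.34,0],[0,0,0]],[[0,-0.34,0],[0,0,0]]]}}

```text
clock: 8.12
ee_pos: [0.581, -0.0396, 0.1602]
tool_rot: [[-1.0, 0.008, -0.0], [0.008, 1.0, 0.0], [0.0, 0.0, -1.0]]
ft_force: [-0.4, 1.0, 0.4]
opening: 0.0857
grasp_force: 0.0
```

Run:
```python
from h import *
look([(.564,-.0794,.023,.04),(.44,.0147,.034,.04)],"pics/w3.png")
to(.564,-.0794,.032,180)
```

```text
8.1167 [ 0.581  -0.0396  0.1602] [[-1.0, 0.008, -0.0], [0.008, 1.0, 0.0], [0.0, 0.0, -1.0]]
shift [ 0.067 -0.164  0.513] turn [ 0.0001 -0.     -0.002 ] rows 3.3
```

View pics/w3.png

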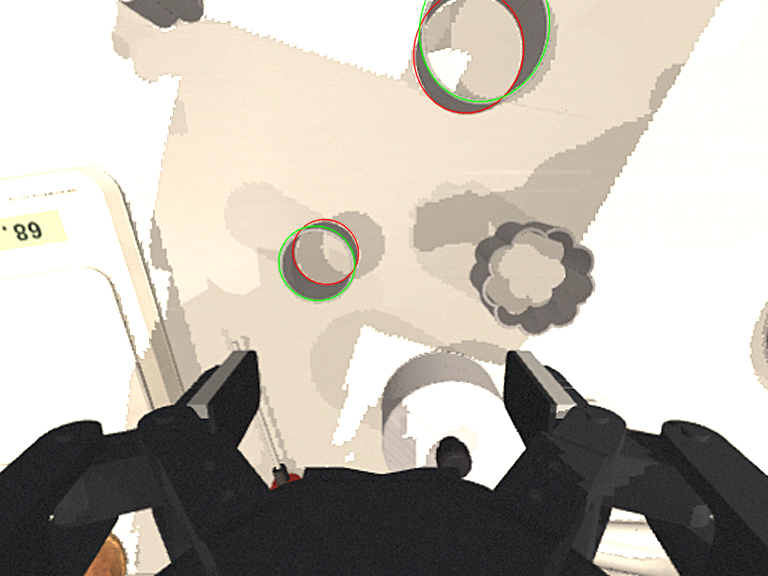

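Call:
{"method": "move_arm", "body": {"moves": [[[0.03,-0.08,0.1],[0,0,0]],[[0.067,-0.164,0.2],[0,0,0]],[[0.067,-0.164,0.33],[0,0,0]],[[0.067,-0.164,0.46],[0,0,0]],[[0.067,-0.164,0.505],[0,0,0]]]}}

```text
clock: 8.58
ee_pos: [0.5614, -0.0774, 0.0293]
tool_rot: [[-1.0, 0.005, -0.006], [0.005, 1.0, 0.002], [0.006, 0.002, -1.0]]
ft_force: [-1.1, 1.0, -0.6]
opening: 0.0852
grasp_force: 0.0
```

Call:
{"method": "move_arm", "body": {"moves": [[[0,0,0],[0,0,0]],[[0,0,0],[0,0,0]],[[0,0,0],[0,0,0]],[[0,0,0],[0,0,0]],[[0,0,0],[0,0,0]]]}}

```text
clock: 9.0
ee_pos: [0.5654, -0.0797, 0.036]
tool_rot: [[-1.0, 0.005, 0.003], [0.005, 1.0, -0.001], [-0.003, -0.001, -1.0]]
ft_force: [-0.1, -0.2, -0.3]
opening: 0.0854
grasp_force: 0.0
```

Call:
{"method": "move_arm", "body": {"moves": [[[0.006,0,0.012],[0,0,0]],[[0.006,0,0.012],[0,0,0]],[[0.006,0,0.012],[0,0,0]],[[0.006,0,0.012],[0,0,0]],[[0.006,0,0.012],[0,0,0]]], "claw": 1, "newtons": 30}}

```text
clock: 9.42
ee_pos: [0.5627, -0.0795, 0.0313]
tool_rot: [[-1.0, 0.006, 0.0], [0.006, 1.0, -0.0], [-0.0, -0.0, -1.0]]
ft_force: [-0.7, 0.7, 2.1]
opening: 0.0452
grasp_force: 30.9
```

Call:
{"method": "move_arm", "body": {"moves": [[[0,0,0],[0,0,0]],[[0,0,0],[0,0,0]],[[0,0,0],[0,0,0]],[[0,0,0],[0,0,0]],[[0,0,0],[0,0,0]]]}}

```text
clock: 9.83
ee_pos: [0.5628, -0.0796, 0.0313]
tool_rot: [[-1.0, 0.006, 0.0], [0.006, 1.0, -0.0], [-0.0, -0.0, -1.0]]
ft_force: [-2.1, 1.2, 4.6]
opening: 0.0452
grasp_force: 31.0
```

Call:
{"method": "move_arm", "body": {"moves": [[[0,0,-0.08],[0,0,0]],[[0,0,-0.2],[0,0,0]],[[0,0,-0.34],[0,0,0]],[[0,0,-0.46],[0,0,0]],[[-0.01,0.1,-0.5],[0,0,0]]]}}

```text
clock: 10.25
ee_pos: [0.5671, -0.0577, 0.1608]
tool_rot: [[-1.0, 0.009, 0.006], [0.009, 1.0, -0.003], [-0.006, -0.003, -1.0]]
ft_force: [1.4, -0.1, -0.8]
opening: 0.0451
grasp_force: 31.0
```

Call:
{"method": "move_arm", "body": {"moves": [[[-0.02,0.15,0],[0,0,0]],[[-0.04,0.3,0],[0,0,0]],[[-0.06,0.45,0],[0,0,0]],[[-0.08,0.6,0],[0,0,0]],[[-0.1,0.75,0],[0,0,0]]]}}

```text
clock: 10.67
ee_pos: [0.5911, 0.1347, 0.1556]
tool_rot: [[-1.0, 0.006, -0.0], [0.006, 1.0, -0.0], [0.0, -0.0, -1.0]]
ft_force: [0.8, -0.4, 0.4]
opening: 0.0451
grasp_force: 30.9
```

Call:
{"method": "move_arm", "body": {"moves": [[[-0.03,0.15,0],[0,0,0]],[[-0.06,0.3,0],[0,0,0]],[[-0.08,0.42,0],[0,0,0]],[[-0.1,0.52,0],[0,0,0]],[[-0.11,0.6,0],[0,0,0]]]}}

```text
clock: 11.08
ee_pos: [0.6194, 0.2851, 0.155]
tool_rot: [[-1.0, 0.004, -0.001], [0.004, 1.0, -0.0], [0.001, -0.0, -1.0]]
ft_force: [0.5, 0.5, -1.1]
opening: 0.0449
grasp_force: 30.9
```

Call:
{"method": "move_arm", "body": {"moves": [[[0,0,0],[0,0,0]],[[0,0,0],[0,0,0]],[[0,0,0],[0,0,0]],[[0,0,0],[0,0,0]],[[0,0,0],[0,0,0]]]}}

```text
clock: 11.5
ee_pos: [0.6197, 0.2817, 0.156]
tool_rot: [[-1.0, 0.007, -0.0], [0.007, 1.0, -0.0], [0.0, -0.0, -1.0]]
ft_force: [0.0, -0.1, -0.5]
opening: 0.0446
grasp_force: 30.9
```

Run:
```python
from h import *
o=observe();p=o["ee_pos"]
b=p[2]-.0313
im=get_image("wrist");c=cam("wrist",o)
cv2.imwrite("pics/w4.png",draw(im,[((.619,.296,.01,.061),(0,255,0)),((.619,.296,.0425,.012),(0,0,255)),((p[0],p[1],b,.023),(255,0,0)),((p[0],p[1],b+.04,.023),(255,0,255))],c,100,60,300,240,2.5))
print(p,o["tool_rot"].round(3));to(.619,.296,.0338,180)
```

```text
[0.619742   0.2817166  0.15602105] [[-1.     0.007 -0.   ]
 [ 0.007  1.    -0.   ]
 [ 0.    -0.    -1.   ]]
shift [0.003 0.057 0.489] turn [-0.0001  0.     -0.0022] rows 3.0
```

View pics/w4.png

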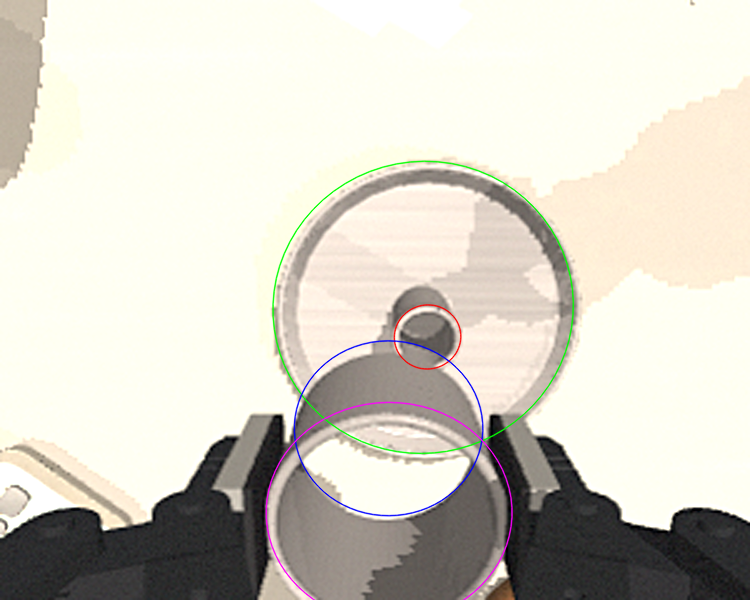

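Call:
{"method": "move_arm", "body": {"moves": [[[0.018,0.059,0.05],[0,0,0]],[[0.018,0.059,0.13],[0,0,0]],[[0.018,0.059,0.2],[0,0,0]],[[0.018,0.059,0.25],[0,0,0]],[[0.018,0.059,0.25],[0,0,0]]]}}

```text
clock: 11.97
ee_pos: [0.6131, 0.2972, 0.0896]
tool_rot: [[-1.0, 0.006, -0.005], [0.006, 1.0, -0.001], [0.005, -0.001, -1.0]]
ft_force: [-0.6, 0.2, -1.0]
opening: 0.0453
grasp_force: 30.9
```

Call:
{"method": "move_arm", "body": {"moves": [[[0,0,0],[0,0,0]],[[0,0,0.05],[0,0,0]],[[0,0,0.1],[0,0,0]],[[0,0,0.15],[0,0,0]],[[0,0,0.2],[0,0,0]]]}}

```text
clock: 12.38
ee_pos: [0.6151, 0.2974, 0.0421]
tool_rot: [[-1.0, 0.006, -0.0], [0.006, 1.0, -0.0], [0.0, -0.0, -1.0]]
ft_force: [-1.0, -0.3, -0.9]
opening: 0.0453
grasp_force: 31.0
```

Call:
{"method": "move_arm", "body": {"moves": [[[0,0,0],[0,0,0]],[[0,0,0],[0,0,0]],[[0,0,0],[0,0,0]],[[0,0,0],[0,0,0]],[[0,0,0],[0,0,0]]]}}

```text
clock: 12.8
ee_pos: [0.6158, 0.2976, 0.0444]
tool_rot: [[-1.0, 0.006, 0.001], [0.006, 1.0, 0.0], [-0.001, 0.0, -1.0]]
ft_force: [0.0, -0.1, -1.5]
opening: 0.0452
grasp_force: 31.0
```

Need 10.6 mm further down.

Call:
{"method": "move_arm", "body": {"moves": [[[0,0,0.01],[0,0,0]],[[0,0,0.02],[0,0,0]],[[0,0,0.03],[0,0,0]],[[0,0,0.038],[0,0,0]],[[0,0,0.042],[0,0,0]]]}}

```text
clock: 13.22
ee_pos: [0.6152, 0.2975, 0.0338]
tool_rot: [[-1.0, 0.006, 0.0], [0.006, 1.0, -0.0], [-0.0, -0.0, -1.0]]
ft_force: [-7.1, -3.2, 15.6]
opening: 0.0457
grasp_force: 32.2
```

Call:
{"method": "move_arm", "body": {"moves": [[[0,0,0],[0,0,0]],[[0,0,0],[0,0,0]],[[0,0,0],[0,0,0]],[[0,0,0],[0,0,0]],[[0,0,0],[0,0,0]]]}}

```text
clock: 13.63
ee_pos: [0.6151, 0.2975, 0.0338]
tool_rot: [[-1.0, 0.006, 0.0], [0.006, 1.0, -0.0], [-0.0, -0.0, -1.0]]
ft_force: [-4.0, -1.7, 7.3]
opening: 0.0449
grasp_force: 31.6
```

Call:
{"method": "move_arm", "body": {"moves": [[[0,0,0],[0,0,0]],[[0,0,0],[0,0,0]],[[0,0,0],[0,0,0]],[[0,0,0],[0,0,0]],[[0,0,0],[0,0,0]]], "claw": -1}}

```text
clock: 14.05
ee_pos: [0.6151, 0.2974, 0.0328]
tool_rot: [[-1.0, 0.006, -0.0], [0.006, 1.0, -0.0], [0.0, -0.0, -1.0]]
ft_force: [-0.1, -0.7, 0.3]
opening: 0.085
grasp_force: 0.0
```

Call:
{"method": "move_arm", "body": {"moves": [[[0,0,-0.1],[0,0,0]],[[0,0,-0.25],[0,0,0]],[[0,0,-0.4],[0,0,0]],[[0.05,-0.09,-0.5],[0,0,0]],[[0.12,-0.21,-0.5],[0,0,0]]]}}

```text
clock: 14.47
ee_pos: [0.5881, 0.2465, 0.1648]
tool_rot: [[-1.0, 0.004, 0.01], [0.004, 1.0, 0.002], [-0.01, 0.002, -1.0]]
ft_force: [0.8, -0.2, 2.1]
opening: 0.0854
grasp_force: 0.0
```

Call:
{"method": "move_arm", "body": {"moves": [[[0.08,-0.14,0],[0,0,0]],[[0.16,-0.28,0],[0,0,0]],[[0.24,-0.42,0],[0,0,0]],[[0.32,-0.55,0],[0,0,0]],[[0.38,-0.66,0],[0,0,0]]]}}

```text
clock: 14.88
ee_pos: [0.4875, 0.0792, 0.1579]
tool_rot: [[-1.0, 0.006, 0.0], [0.006, 1.0, -0.0], [-0.0, -0.0, -1.0]]
ft_force: [-0.1, 0.4, 0.5]
opening: 0.0856
grasp_force: 0.0
```

Call:
{"method": "move_arm", "body": {"moves": [[[0.06,-0.1,0],[0,0,0]],[[0.12,-0.2,0],[0,0,0]],[[0.12,-0.2,0],[0,0,0]],[[0.12,-0.2,0],[0,0,0]],[[0.12,-0.2,0],[0,0,0]]]}}

```text
clock: 15.3
ee_pos: [0.4591, 0.031, 0.1583]
tool_rot: [[-1.0, 0.006, 0.001], [0.006, 1.0, -0.0], [-0.001, -0.0, -1.0]]
ft_force: [-0.1, 0.4, -0.8]
opening: 0.0854
grasp_force: 0.0
```

Run:
```python
from h import *
look([(.44,.0147,.034,.04)],"pics/w5.png",(100,60,300,240),2.5)
to(.44,.0147,.032,180)
```

```text
15.3 [0.4591 0.031  0.1583] [[-1.0, 0.006, 0.001], [0.006, 1.0, -0.0], [-0.001, -0.0, -1.0]]
shift [ 0.076 -0.067  0.505] turn [ 0.      0.0002 -0.0017] rows 3.1
```

View pics/w5.png

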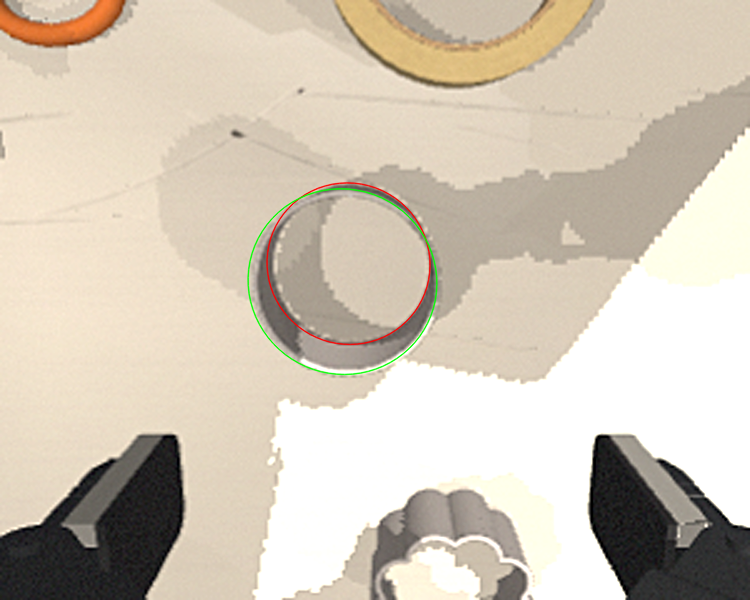

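Call:
{"method": "move_arm", "body": {"moves": [[[0.04,-0.03,0.05],[0,0,0]],[[0.076,-0.061,0.13],[0,0,0]],[[0.076,-0.061,0.21],[0,0,0]],[[0.076,-0.061,0.25],[0,0,0]],[[0.076,-0.061,0.25],[0,0,0]]]}}

```text
clock: 15.77
ee_pos: [0.4385, 0.0167, 0.0933]
tool_rot: [[-1.0, 0.005, -0.004], [0.005, 1.0, 0.001], [0.004, 0.001, -1.0]]
ft_force: [-1.2, 0.3, 0.2]
opening: 0.0853
grasp_force: 0.0
```

Call:
{"method": "move_arm", "body": {"moves": [[[0,0,0],[0,0,0]],[[0,0,0],[0,0,0]],[[0,0,0],[0,0,0]],[[0,0,0],[0,0,0]],[[0,0,0],[0,0,0]]]}}

```text
clock: 16.18
ee_pos: [0.4401, 0.0157, 0.0962]
tool_rot: [[-1.0, 0.005, 0.001], [0.005, 1.0, -0.0], [-0.001, -0.0, -1.0]]
ft_force: [0.3, 0.7, 0.5]
opening: 0.0855
grasp_force: 0.0
```

Down 64 mm, then close.

Call:
{"method": "move_arm", "body": {"moves": [[[0,0,0.07],[0,0,0]],[[0,0,0.14],[0,0,0]],[[0,0,0.2],[0,0,0]],[[0,0,0.24],[0,0,0]],[[0,0,0.256],[0,0,0]]]}}

```text
clock: 16.6
ee_pos: [0.4389, 0.0159, 0.0302]
tool_rot: [[-1.0, 0.006, -0.002], [0.006, 1.0, 0.0], [0.002, 0.0, -1.0]]
ft_force: [-0.3, 0.3, -0.3]
opening: 0.0856
grasp_force: 0.0
```

Call:
{"method": "move_arm", "body": {"moves": [[[0,0,0],[0,0,0]],[[0,0,0],[0,0,0]],[[0,0,0],[0,0,0]],[[0,0,0],[0,0,0]],[[0,0,0],[0,0,0]]]}}

```text
clock: 17.02
ee_pos: [0.4402, 0.0156, 0.0322]
tool_rot: [[-1.0, 0.006, 0.001], [0.006, 1.0, -0.0], [-0.001, -0.0, -1.0]]
ft_force: [0.5, -0.9, -0.2]
opening: 0.0855
grasp_force: 0.0
```

Call:
{"method": "move_arm", "body": {"moves": [[[0,0,0],[0,0,0]],[[0,0,0],[0,0,0]],[[0,0,0],[0,0,0]],[[0,0,0],[0,0,0]],[[0,0,0],[0,0,0]]], "claw": 1, "newtons": 30}}

```text
clock: 17.43
ee_pos: [0.4399, 0.0157, 0.0322]
tool_rot: [[-1.0, 0.005, 0.001], [0.005, 1.0, -0.0], [-0.001, -0.0, -1.0]]
ft_force: [-2.0, 0.9, 5.6]
opening: 0.0663
grasp_force: 33.5
```

Call:
{"method": "move_arm", "body": {"moves": [[[0,0,-0.08],[0,0,0]],[[0,0,-0.2],[0,0,0]],[[0,0,-0.34],[0,0,0]],[[0,0,-0.46],[0,0,0]],[[-0.06,0.08,-0.52],[0,0,0]]]}}

```text
clock: 17.85
ee_pos: [0.4552, 0.0338, 0.1657]
tool_rot: [[-1.0, 0.008, 0.004], [0.008, 1.0, -0.002], [-0.004, -0.002, -1.0]]
ft_force: [1.2, -1.7, -1.6]
opening: 0.0662
grasp_force: 34.5
```

Call:
{"method": "move_arm", "body": {"moves": [[[-0.1,0.12,0],[0,0,0]],[[-0.2,0.25,0],[0,0,0]],[[-0.3,0.38,0],[0,0,0]],[[-0.4,0.5,0],[0,0,0]],[[-0.5,0.62,0],[0,0,0]]]}}

```text
clock: 18.27
ee_pos: [0.5815, 0.1919, 0.1612]
tool_rot: [[-1.0, 0.005, 0.0], [0.005, 1.0, -0.0], [-0.0, -0.0, -1.0]]
ft_force: [0.9, -1.0, -0.3]
opening: 0.0669
grasp_force: 34.5
```

Call:
{"method": "move_arm", "body": {"moves": [[[-0.1,0.12,0],[0,0,0]],[[-0.19,0.24,0],[0,0,0]],[[-0.26,0.34,0],[0,0,0]],[[-0.3,0.38,0],[0,0,0]],[[-0.3,0.38,0],[0,0,0]]]}}

```text
clock: 18.68
ee_pos: [0.657, 0.2869, 0.16]
tool_rot: [[-1.0, 0.003, -0.001], [0.003, 1.0, 0.0], [0.001, 0.0, -1.0]]
ft_force: [-0.3, 0.2, -1.6]
opening: 0.0666
grasp_force: 34.5
```

Call:
{"method": "move_arm", "body": {"moves": [[[0,0,0],[0,0,0]],[[0,0,0],[0,0,0]],[[0,0,0],[0,0,0]],[[0,0,0],[0,0,0]],[[0,0,0],[0,0,0]]]}}

```text
clock: 19.1
ee_pos: [0.656, 0.2839, 0.162]
tool_rot: [[-1.0, 0.006, 0.0], [0.006, 1.0, -0.0], [-0.0, -0.0, -1.0]]
ft_force: [-0.4, 0.3, -1.3]
opening: 0.0667
grasp_force: 34.5
```

Run:
```python
from h import *
o=observe();p=o["ee_pos"]
b=p[2]-.0322
im=get_image("wrist");c=cam("wrist",o)
cv2.imwrite("pics/w6.png",draw(im,[((.619,.297,.01,.061),(0,255,0)),((.619,.297,.0425,.023),(0,0,255)),((.619,.297,.0425,.012),(0,0,255)),((p[0],p[1],b,.034),(255,0,0)),((p[0],p[1],b+.04,.034),(255,0,255))],c,100,60,300,240,2.5))
print(p,o["tool_rot"].round(3));to(.619,.297,.0347,180)
```

```text
[0.65602233 0.28388817 0.16196338] [[-1.     0.006  0.   ]
 [ 0.006  1.    -0.   ]
 [-0.    -0.    -1.   ]]
shift [0.149 0.051 0.509] turn [ 0.      0.0001 -0.002 ] rows 3.2
```

View pics/w6.png

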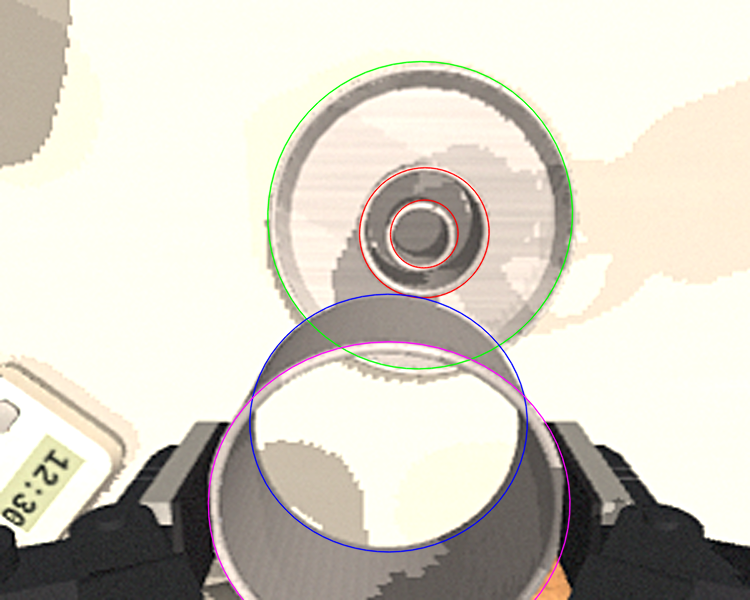

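Call:
{"method": "move_arm", "body": {"moves": [[[0.08,0.03,0.04],[0,0,0]],[[0.148,0.05,0.1],[0,0,0]],[[0.148,0.05,0.16],[0,0,0]],[[0.148,0.05,0.22],[0,0,0]],[[0.148,0.05,0.25],[0,0,0]]]}}

```text
clock: 19.57
ee_pos: [0.6181, 0.2969, 0.0972]
tool_rot: [[-1.0, 0.006, -0.002], [0.006, 1.0, -0.001], [0.002, -0.001, -1.0]]
ft_force: [-0.4, 0.3, -1.1]
opening: 0.0665
grasp_force: 34.5
```

Call:
{"method": "move_arm", "body": {"moves": [[[0,0,0],[0,0,0]],[[0,0,0],[0,0,0]],[[0,0,0],[0,0,0]],[[0,0,0],[0,0,0]],[[0,0,0],[0,0,0]]]}}

```text
clock: 19.98
ee_pos: [0.6199, 0.2973, 0.1001]
tool_rot: [[-1.0, 0.006, 0.002], [0.006, 1.0, 0.0], [-0.002, 0.0, -1.0]]
ft_force: [-0.0, 0.5, -0.1]
opening: 0.0666
grasp_force: 34.5
```

Bottom is at 0.068; go down 60 mm, then the last 5 mm slowly.

Call:
{"method": "move_arm", "body": {"moves": [[[0.003,-0.003,0.06],[0,0,0]],[[0.003,-0.003,0.12],[0,0,0]],[[0.003,-0.003,0.18],[0,0,0]],[[0.003,-0.003,0.22],[0,0,0]],[[0.003,-0.003,0.235],[0,0,0]]]}}

```text
clock: 20.4
ee_pos: [0.6177, 0.2962, 0.0386]
tool_rot: [[-1.0, 0.006, -0.002], [0.006, 1.0, -0.001], [0.002, -0.001, -1.0]]
ft_force: [-0.3, -0.8, -0.8]
opening: 0.0666
grasp_force: 34.5
```

Call:
{"method": "move_arm", "body": {"moves": [[[0,0,0],[0,0,0]],[[0,0,0],[0,0,0]],[[0,0,0.008],[0,0,0]],[[0,0,0.016],[0,0,0]],[[0,0,0.02],[0,0,0]]]}}

```text
clock: 20.82
ee_pos: [0.6188, 0.2965, 0.0357]
tool_rot: [[-1.0, 0.006, 0.001], [0.006, 1.0, 0.0], [-0.001, 0.0, -1.0]]
ft_force: [-0.0, 0.2, -0.3]
opening: 0.0663
grasp_force: 34.5
```

Call:
{"method": "move_arm", "body": {"moves": [[[0,0,0],[0,0,0]],[[0,0,0],[0,0,0]],[[0,0,0.002],[0,0,0]],[[0,0,0.004],[0,0,0]],[[0,0,0.006],[0,0,0]]]}}

```text
clock: 21.23
ee_pos: [0.6186, 0.2965, 0.0348]
tool_rot: [[-1.0, 0.006, 0.001], [0.006, 1.0, -0.0], [-0.001, -0.0, -1.0]]
ft_force: [-5.5, -1.8, 10.0]
opening: 0.0664
grasp_force: 35.5
```

Call:
{"method": "move_arm", "body": {"moves": [[[0,0,0],[0,0,0]],[[0,0,0],[0,0,0]],[[0,0,0],[0,0,0]],[[0,0,0],[0,0,0]],[[0,0,0],[0,0,0]]], "claw": -1}}

```text
clock: 21.65
ee_pos: [0.6184, 0.2965, 0.0336]
tool_rot: [[-1.0, 0.006, -0.0], [0.006, 1.0, -0.0], [0.0, -0.0, -1.0]]
ft_force: [-0.3, 0.6, 0.3]
opening: 0.0853
grasp_force: 0.0
```

Call:
{"method": "move_arm", "body": {"moves": [[[0,0,-0.1],[0,0,0]],[[0,0,-0.25],[0,0,0]],[[0,0,-0.4],[0,0,0]],[[0,-0.03,-0.55],[0,0,0]],[[-0.03,-0.15,-0.62],[0,0,0]]]}}

```text
clock: 22.07
ee_pos: [0.6261, 0.2622, 0.1947]
tool_rot: [[-1.0, 0.001, 0.006], [0.001, 1.0, 0.002], [-0.006, 0.002, -1.0]]
ft_force: [1.6, -0.5, 1.0]
opening: 0.0853
grasp_force: 0.0
```

Call:
{"method": "move_arm", "body": {"moves": [[[-0.05,-0.15,0],[0,0,0]],[[-0.1,-0.3,0],[0,0,0]],[[-0.15,-0.45,0],[0,0,0]],[[-0.2,-0.6,0],[0,0,0]],[[-0.24,-0.75,0],[0,0,0]]]}}

```text
clock: 22.48
ee_pos: [0.6852, 0.0692, 0.1888]
tool_rot: [[-1.0, 0.005, 0.0], [0.005, 1.0, -0.0], [-0.0, -0.0, -1.0]]
ft_force: [-0.5, 0.3, -1.1]
opening: 0.0854
grasp_force: 0.0
```

Call:
{"method": "move_arm", "body": {"moves": [[[-0.02,-0.12,0],[0,0,0]],[[-0.02,-0.2,0],[0,0,0]],[[-0.02,-0.2,0],[0,0,0]],[[-0.02,-0.2,0],[0,0,0]],[[-0.02,-0.2,0],[0,0,0]]]}}

```text
clock: 22.9
ee_pos: [0.6893, 0.0217, 0.1887]
tool_rot: [[-1.0, 0.005, -0.0], [0.005, 1.0, 0.0], [0.0, 0.0, -1.0]]
ft_force: [0.5, 0.0, -0.5]
opening: 0.0857
grasp_force: 0.0
```

Run:
```python
from h import *
d=np.load("pics/w3.png.npy");o3=dict(ee_pos=d[:3],tool_rot=d[3:].reshape(3,3))
k=unproj([[302,301.3]],.065,cam("wrist",o3))[0];t=unproj([[(489.5)/3.6-.5+120,67.5/3.6-.5+120]],.07,cam("top"))[0];print(k,t)
x,y=k[:2]
o=observe();im=get_image("wrist");c=cam("wrist",o)
cv2.imwrite("pics/w7.png",draw(im,[((x,y,.05,.045),(0,255,0)),((x,y,0,.045),(0,0,255)),((x,y,.065,.011),(255,0,255))],c,0,0,512,384,1.5))
print(o["ee_pos"]);to(x,y,.065,180)
```

```text
[0.6785969  0.00376075 0.065     ] [0.68245432 0.00312398 0.07      ]
[0.68933368 0.02165112 0.18873936]
shift [ 0.043 -0.074  0.495] turn [ 0.0001 -0.     -0.0015] rows 3.0
```

View pics/w7.png

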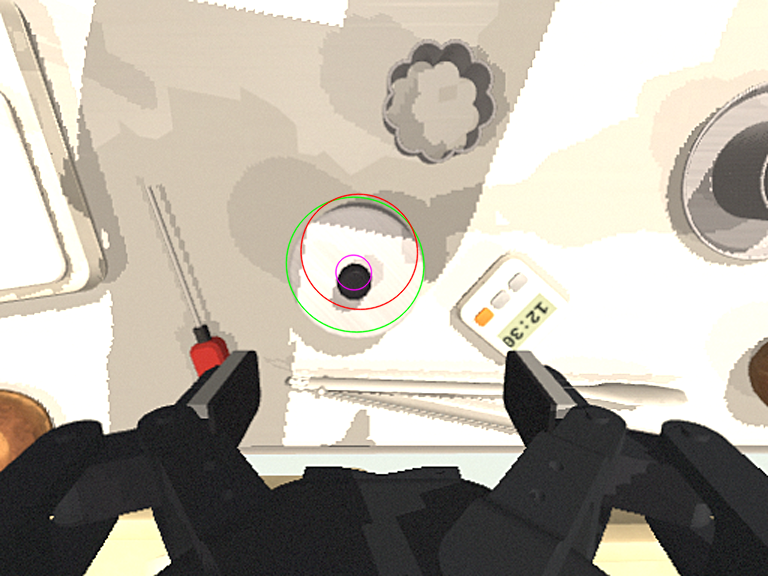

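Call:
{"method": "move_arm", "body": {"moves": [[[0.021,-0.069,0.06],[0,0,0]],[[0.021,-0.069,0.15],[0,0,0]],[[0.021,-0.069,0.25],[0,0,0]],[[0.021,-0.069,0.32],[0,0,0]],[[0.021,-0.069,0.36],[0,0,0]]]}}

```text
clock: 23.37
ee_pos: [0.6827, 0.0055, 0.096]
tool_rot: [[-1.0, 0.004, -0.003], [0.004, 1.0, 0.001], [0.003, 0.001, -1.0]]
ft_force: [-1.0, 1.2, 0.8]
opening: 0.0849
grasp_force: 0.0
```

Call:
{"method": "move_arm", "body": {"moves": [[[0,0,0],[0,0,0]],[[0,0,0],[0,0,0]],[[0,0,0],[0,0,0]],[[0,0,0],[0,0,0]],[[0,0,0],[0,0,0]]]}}

```text
clock: 23.78
ee_pos: [0.6849, 0.0038, 0.1003]
tool_rot: [[-1.0, 0.005, 0.002], [0.005, 1.0, -0.0], [-0.002, -0.0, -1.0]]
ft_force: [-0.8, 0.6, -0.1]
opening: 0.0853
grasp_force: 0.0
```

Call:
{"method": "move_arm", "body": {"moves": [[[0.003,0.003,0.03],[0,0,0]],[[0.003,0.003,0.06],[0,0,0]],[[0.003,0.003,0.085],[0,0,0]],[[0.003,0.003,0.1],[0,0,0]],[[0.003,0.003,0.109],[0,0,0]]]}}

```text
clock: 24.2
ee_pos: [0.6826, 0.0047, 0.0701]
tool_rot: [[-1.0, 0.006, -0.002], [0.006, 1.0, 0.0], [0.002, 0.0, -1.0]]
ft_force: [-0.3, -0.4, -0.6]
opening: 0.0853
grasp_force: 0.0
```

Call:
{"method": "move_arm", "body": {"moves": [[[0,0,0],[0,0,0]],[[0,0,0],[0,0,0]],[[0,0,0],[0,0,0]],[[0,0,0],[0,0,0]],[[0,0,0],[0,0,0]]], "claw": 1, "newtons": 50}}

```text
clock: 24.62
ee_pos: [0.6836, 0.0046, 0.0719]
tool_rot: [[-1.0, 0.006, 0.001], [0.006, 1.0, -0.0], [-0.001, -0.0, -1.0]]
ft_force: [-0.2, 0.0, -0.5]
opening: 0.0256
grasp_force: 0.0
```

Call:
{"method": "move_arm", "body": {"moves": [[[0,0,0],[0,0,0]],[[0,0,0],[0,0,0]],[[0,0,0],[0,0,0]],[[0,0,0],[0,0,0]],[[0,0,0],[0,0,0]]]}}

```text
clock: 25.03
ee_pos: [0.6836, 0.0045, 0.0721]
tool_rot: [[-1.0, 0.006, 0.001], [0.006, 1.0, -0.0], [-0.001, -0.0, -1.0]]
ft_force: [-1.0, 0.2, 5.2]
opening: 0.0196
grasp_force: 49.3
```

Call:
{"method": "move_arm", "body": {"moves": [[[0,0,-0.06],[0,0,0]],[[0,0,-0.16],[0,0,0]],[[0,0,-0.28],[0,0,0]],[[0,0,-0.4],[0,0,0]],[[0.01,0.06,-0.48],[0,0,0]]]}}

```text
clock: 25.45
ee_pos: [0.6817, 0.0175, 0.1939]
tool_rot: [[-1.0, 0.008, 0.002], [0.008, 1.0, -0.001], [-0.002, -0.001, -1.0]]
ft_force: [0.5, -0.2, -1.8]
opening: 0.0196
grasp_force: 49.3
```

Call:
{"method": "move_arm", "body": {"moves": [[[0.02,0.1,0],[0,0,0]],[[0.03,0.22,0],[0,0,0]],[[0.04,0.34,0],[0,0,0]],[[0.05,0.46,0],[0,0,0]],[[0.06,0.57,0],[0,0,0]]]}}

```text
clock: 25.87
ee_pos: [0.6661, 0.1638, 0.1907]
tool_rot: [[-1.0, 0.006, -0.001], [0.006, 1.0, -0.0], [0.001, -0.0, -1.0]]
ft_force: [0.3, -0.4, -2.0]
opening: 0.0194
grasp_force: 49.3
```

Call:
{"method": "move_arm", "body": {"moves": [[[0.01,0.1,0],[0,0,0]],[[0.02,0.2,0],[0,0,0]],[[0.03,0.3,0],[0,0,0]],[[0.03,0.38,0],[0,0,0]],[[0.03,0.43,0],[0,0,0]]]}}

```text
clock: 26.28
ee_pos: [0.6591, 0.2719, 0.1906]
tool_rot: [[-1.0, 0.004, -0.001], [0.004, 1.0, 0.0], [0.001, 0.0, -1.0]]
ft_force: [0.3, 0.5, -1.7]
opening: 0.0195
grasp_force: 49.3
```

Call:
{"method": "move_arm", "body": {"moves": [[[0,0,0],[0,0,0]],[[0,0,0],[0,0,0]],[[0,0,0],[0,0,0]],[[0,0,0],[0,0,0]],[[0,0,0],[0,0,0]]]}}

```text
clock: 26.7
ee_pos: [0.6601, 0.2686, 0.1915]
tool_rot: [[-1.0, 0.007, -0.0], [0.007, 1.0, -0.0], [-0.0, -0.0, -1.0]]
ft_force: [0.4, 0.8, -2.0]
opening: 0.0193
grasp_force: 49.3
```

Run:
```python
from h import *
o=observe();p=o["ee_pos"]
b=p[2]-.072
im=get_image("wrist");c=cam("wrist",o)
cv2.imwrite("pics/w8.png",draw(im,[((.62,.297,.01,.061),(0,255,0)),((.619,.2965,.0425,.034),(0,0,255)),((p[0],p[1],b,.045),(255,0,0)),((p[0],p[1],b+.05,.045),(255,0,255))],c,60,0,390,290,2))
print(p,o["tool_rot"].round(3));to(.6195,.2965,.0746,180)
```

```text
[0.66009695 0.2686321  0.19152123] [[-1.     0.007 -0.   ]
 [ 0.007  1.    -0.   ]
 [-0.    -0.    -1.   ]]
shift [0.163 0.11  0.468] turn [-0.0001  0.     -0.0021] rows 3.0
```

View pics/w8.png

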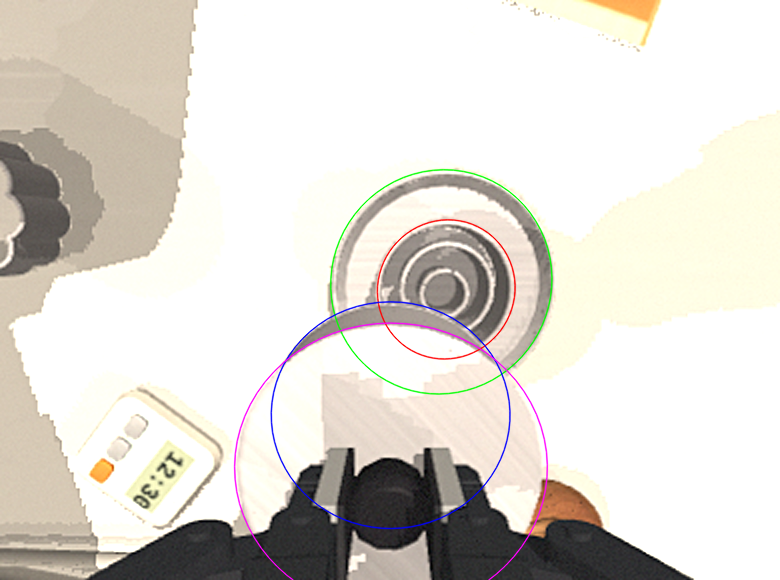

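Call:
{"method": "move_arm", "body": {"moves": [[[0.08,0.055,0],[0,0,0]],[[0.162,0.111,0.02],[0,0,0]],[[0.162,0.111,0.08],[0,0,0]],[[0.162,0.111,0.13],[0,0,0]],[[0.162,0.111,0.16],[0,0,0]]]}}

```text
clock: 27.17
ee_pos: [0.6191, 0.2971, 0.1497]
tool_rot: [[-1.0, 0.006, -0.001], [0.006, 1.0, -0.001], [0.001, -0.001, -1.0]]
ft_force: [-0.0, -0.8, -2.4]
opening: 0.0194
grasp_force: 49.3
```

Call:
{"method": "move_arm", "body": {"moves": [[[0,0,0],[0,0,0]],[[0,0,0],[0,0,0]],[[0,0,0],[0,0,0]],[[0,0,0],[0,0,0]],[[0,0,0],[0,0,0]]]}}

```text
clock: 27.58
ee_pos: [0.6201, 0.2976, 0.1523]
tool_rot: [[-1.0, 0.006, 0.001], [0.006, 1.0, 0.0], [-0.001, 0.0, -1.0]]
ft_force: [0.6, 0.6, -1.9]
opening: 0.0196
grasp_force: 49.3
```

Call:
{"method": "move_arm", "body": {"moves": [[[0.002,-0.004,0.03],[0,0,0]],[[0.002,-0.004,0.07],[0,0,0]],[[0.002,-0.004,0.11],[0,0,0]],[[0.002,-0.004,0.15],[0,0,0]],[[0.002,-0.004,0.18],[0,0,0]]]}}

```text
clock: 28.0
ee_pos: [0.6181, 0.2965, 0.1042]
tool_rot: [[-1.0, 0.006, -0.002], [0.006, 1.0, -0.001], [0.002, -0.001, -1.0]]
ft_force: [-0.9, -0.3, -2.3]
opening: 0.0195
grasp_force: 49.3
```

Call:
{"method": "move_arm", "body": {"moves": [[[0,0,0.02],[0,0,0]],[[0,0,0.05],[0,0,0]],[[0,0,0.08],[0,0,0]],[[0,0,0.1],[0,0,0]],[[0,0,0.11],[0,0,0]]]}}

```text
clock: 28.42
ee_pos: [0.6186, 0.2966, 0.0779]
tool_rot: [[-1.0, 0.006, -0.001], [0.006, 1.0, -0.0], [0.001, -0.0, -1.0]]
ft_force: [-0.4, -0.1, -2.7]
opening: 0.0196
grasp_force: 49.3
```

Call:
{"method": "move_arm", "body": {"moves": [[[0,0,0],[0,0,0]],[[0,0,0],[0,0,0]],[[0,0,0],[0,0,0]],[[0,0,0],[0,0,0]],[[0,0,0],[0,0,0]]]}}

```text
clock: 28.83
ee_pos: [0.6192, 0.2968, 0.0795]
tool_rot: [[-1.0, 0.006, 0.001], [0.006, 1.0, 0.0], [-0.001, 0.0, -1.0]]
ft_force: [-0.5, -0.5, -1.5]
opening: 0.0192
grasp_force: 49.3
```

Call:
{"method": "move_arm", "body": {"moves": [[[0,0,0.005],[0,0,0]],[[0,0,0.01],[0,0,0]],[[0,0,0.014],[0,0,0]],[[0,0,0.018],[0,0,0]],[[0,0,0.02],[0,0,0]]]}}

```text
clock: 29.25
ee_pos: [0.6189, 0.2967, 0.0746]
tool_rot: [[-1.0, 0.005, 0.0], [0.005, 1.0, -0.0], [-0.0, -0.0, -1.0]]
ft_force: [-5.1, -2.2, 7.0]
opening: 0.0191
grasp_force: 50.2
```

Call:
{"method": "move_arm", "body": {"moves": [[[0,0,0],[0,0,0]],[[0,0,0],[0,0,0]],[[0,0,0],[0,0,0]],[[0,0,0],[0,0,0]],[[0,0,0],[0,0,0]]]}}

```text
clock: 29.67
ee_pos: [0.6189, 0.2967, 0.0747]
tool_rot: [[-1.0, 0.006, 0.0], [0.006, 1.0, -0.0], [-0.0, -0.0, -1.0]]
ft_force: [-5.0, -1.4, 6.6]
opening: 0.0193
grasp_force: 50.0
```

Call:
{"method": "move_arm", "body": {"moves": [[[0,0,0],[0,0,0]],[[0,0,0],[0,0,0]],[[0,0,0],[0,0,0]],[[0,0,0],[0,0,0]],[[0,0,0],[0,0,0]]], "claw": -1}}

```text
clock: 30.08
ee_pos: [0.619, 0.2967, 0.0739]
tool_rot: [[-1.0, 0.006, 0.0], [0.006, 1.0, -0.0], [-0.0, -0.0, -1.0]]
ft_force: [-0.1, -0.4, -0.5]
opening: 0.0787
grasp_force: 0.0
```

Call:
{"method": "move_arm", "body": {"moves": [[[0,0,-0.08],[0,0,0]],[[0,0,-0.2],[0,0,0]],[[0,0,-0.34],[0,0,0]],[[-0.08,-0.08,-0.4],[0,0,0]],[[-0.16,-0.16,-0.4],[0,0,0]]]}}

```text
clock: 30.5
ee_pos: [0.6607, 0.2577, 0.1802]
tool_rot: [[-1.0, 0.003, 0.008], [0.003, 1.0, 0.002], [-0.008, 0.002, -1.0]]
ft_force: [0.5, -0.5, -0.0]
opening: 0.0854
grasp_force: 0.0
```

Call:
{"method": "move_arm", "body": {"moves": [[[0,0,0],[0,0,0]],[[0,0,0],[0,0,0]],[[0,0,0],[0,0,0]],[[0,0,0],[0,0,0]],[[0,0,0],[0,0,0]]]}}

```text
clock: 30.92
ee_pos: [0.658, 0.2573, 0.1736]
tool_rot: [[-1.0, 0.005, -0.001], [0.005, 1.0, -0.0], [0.001, -0.0, -1.0]]
ft_force: [-0.0, 0.1, 0.3]
opening: 0.0853
grasp_force: 0.0
```

Run:
```python
from h import *
o=observe();im=get_image("wrist");c=cam("wrist",o);print(o["ee_pos"],o["ft_force"])
a=draw(im,[((.6195,.297,.01,.061),(0,255,0)),((.619,.2967,.0525,.045),(0,0,255)),((.619,.2967,.0025,.045),(255,0,0))],c,0,0,512,384,1)
s=get_image("scene");b=cv2.resize(s[130:322,60:316],None,fx=1.12,fy=2*384/384,interpolation=cv2.INTER_CUBIC)
cv2.imwrite("pics/f.png",np.hstack([a,cv2.resize(s[160:288,90:184],(282,384),interpolation=cv2.INTER_CUBIC)]))
```

```text
[0.65798381 0.25726452 0.173641  ] [-0.00070365  0.06583115  0.31498904]
```

View pics/f.png

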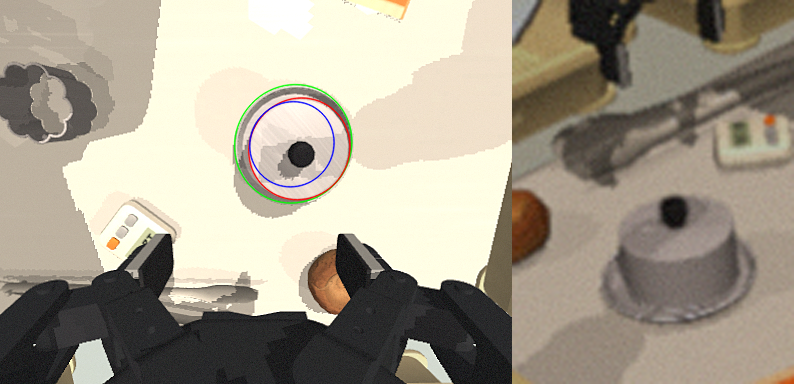

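The cover sits level inside the dish rim (knob at (301,154) in the wrist picture), gripper clear. Handing in.

```bash
python3 -c "
from cell import *
print(close_job())"
```

```text
the job is handed in; nothing more can be done
None
```

The job is handed in: the three plain round cutters stand nested in the tin base, the cover sits flat inside its rim, and I never gripped or knocked the two wavy-edged cutters; it took about 31 s, and no verdict was returned.

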